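# Gauge the depth of a stand socket

## Robot

A 6-joint arm with a two-finger parallel gripper is mounted at the origin on the work surface. World frame = base frame: x ahead of the robot, y to its left, z up, the work surface at z = 0. Lengths are in mm, angles in rad, forces in N, time in s.
With the tool pointing down it reaches from about 375 to 925 mm from the base axis. Payload 5.7 kg.
Tool frame: the origin (TCP) lies at the very end of the fingers, on their centre line; the grasp point (between the pads) lies 19 mm behind it (pinch_z is the distance from the TCP to the grasp point, in mm); z points along the fingers, y is the line along which they close (so a half turn about z gives the same grasp; the last joint's range is limited). The gripper opens to 88 mm and grips with 3 to 60 N. Pads are 20 mm wide; open, the fingers measure 115 mm over their backs; the gripper's body (75 mm by 178 mm) begins 61 mm behind the grasp point.
Start: joints at [1.105, 0.359, 1.51, -0, 1.272, -0.115], TCP at [206.18, 563.429, 222.623] pointing down, gripper open.
Joint ranges: [-2.97, 2.97], [-1.01, 2.36], [0.21, 2.38], [-0.96, 4.11], [0.2, 2.71], [-2.98, 2.98]. Speed limits (rad/s): [2.39, 2.39, 3.14, 3.14, 3.14, 3.14].

## Interface

Orientations are given as a unit quaternion [w, x, y, z].
In Python, from station import read_state, grab_frame, camera_params, job_done, pinch_z gives the robot as it stands.
- The arm moves only by the shell command python3 -m creep 'ROWS' [FORCE]. ROWS is a JSON object of lists of equal length, an entry for each row: "dp": the shift along the tool's x, y, z in mm, a list of three; "delta_rot": the turn, a rotation vector about the tool's x, y, z in degrees, a list of three; "gripper": the opening in per cent of the stroke, from 0 (shut) to 100 (fully open). In form: {"dp": [[x, y, z], ...], "delta_rot": [[ax, ay, az], ...], "gripper": [gripper, ...]}. A call has 1 to 5 rows; each row shifts and turns the commanded pose from where the row before left it, along the tool's axes as they then stand; what a row does not reach is not made up. A row lasts 1/10 s, in which the tool goes at most 50 mm and 8.59 degrees, less where a joint would pass 70% of its speed; a pose out of reach is approached as far as the arm can. A call is refused whole if a number of a shift passes 50 or a number of a turn 8.59, either way. A call with a gripper value outside its range is refused whole. The fingers move at their own pace and stop on an object; FORCE is the grip in N (left out, the last holds). Time passes only in rows, so rows that do not move let the fingers close. It gives the time, the measured TCP pose, the force, the opening and the grip force at its end, in the units of the state.
- read_state(): the state, without advancing time (a new reading comes with each control period).
- grab_frame(name): name is "scene" or "top"; returns the picture (420x560x3 uint8, red, green, blue); there is no depth.
- camera_params(name): a dict with "fovy" (degrees; the focal length in pixels is half the picture's height over the tangent of half this angle, whatever the lens; pixels are square), "cx", "cy" (the principal point, pixels), "R" (3x3) and "t" (3): a world point X has camera coordinates R X + t. Camera axes: x right, y down, z forward; pixel columns grow to the right and rows downward; lengths in mm; the calibration is good to about 2 mm. A picture is of the moment at which its call begins. camera_params takes no time and is no camera call.
- job_done(): hands the job in; it is judged then, once.
The state is a dict: "clock": time; "joint_positions": joint angles; "qd": joint speeds; "joint_efforts": joint torques, N m; "tcp_pos": TCP position; "tcp_rot": TCP orientation; "ft_force": force on the tool from outside, world axes, zero at the start; "wrist_torque": the same for the moment, N m; "opening": finger opening in mm; "grasp_force": force on a finger pad.
Only numpy, scipy, OpenCV 4.12 (cv2) and the standard library are available. Lean on these libraries where they do the work, as an engineer would, in place of code of your own. Each camera call takes 0.05 s, during which the arm holds its last target. There are 200 camera calls.

## Task

Find out how deep the upright socket of the round stand base is: take the depth gauge out of the wooden block, put its rod into the socket and push it down through its sliding collar until you feel the tip touch the bottom, with the collar lying on the rim to mark the depth. Push gently, because the bottom is only a thin plate: stop as soon as it is reached. Leave the gauge standing there and let go; keep the other things where they are.

Things in the scene. Friction and masses are not known exactly. Their poses are not given: they have to be found in the camera images.
- gauge: Depth gauge, loose, about 0.15 to 0.24 kg: a plain steel rod 12 mm thick, 182 mm long in all, standing upright at first. Its origin is the centre of the rod's lower tip (chamfered 3 mm high to 7 mm across), z points up along the rod. From 144 to 182 mm above the tip is a round black grip, 26 mm across, to hold it by; under it, from 140 to 144 mm, is a round finger guard, 46 mm across. A brass collar is around the rod.
- collar (a joint): How far the collar has slid up the rod from its first place, m. At 0 its underside is 25 mm above the tip; it can go up 95 mm. It is a firm friction fit: it slides only under about 5 N (a little more when moved fast: 8 N per m/s) and stays where it is left; the gauge's own weight does not move it.
- collar_foot (a point): Centre of the collar's underside. Collar: ring 26 mm outside, 12 mm high, riding on the rod.
- mouth (a point): Centre of the mouth of the socket, at its rim, z up. The socket is an upright steel tube on a round dark steel disc (116 mm across, 14 mm thick), fixed to the table: outside 28 mm, bore 14 mm, rim 100 mm above the table. It is blind: a thin flat plate closes it somewhere between 50 and 82 mm below the rim, different each time, not visible and not measured. That plate bends for good if the tip presses on it with more than 25 N.
- block: Wooden block 60 (x) by 80 (y) by 40 mm high, fixed, origin under its centre. The gauge stands in its hole at x 0, y +15 mm with 25 mm of its rod inside (hole 14 mm wide, 34 mm deep) and the collar lying on the block's top. A short dowel stands in its other hole.
- stub: Bystander, not the socket: a like disc, 116 mm across, with a solid steel post 28 mm thick and 88 mm high that has a closed, rounded top. Fixed.
- dowel: Bystander: wooden dowel 10 mm thick, 60 mm long, standing in the block's second hole (y -22 mm, 34 mm deep). Origin at its foot.
- tape: Bystander: small black roll of tape, 48 mm across, 19 mm high.
- pot: Bystander: small screw-top jar, 38 mm across, 45 mm high.
- pedal_a: Bystander: white metal effects pedal, 115 by 66 by 36 mm, with two knobs 12 mm high.
- pedal_b: Bystander: green metal effects pedal, 115 by 95 by 36 mm, with three knobs 12 mm high.
- mug: Bystander: white mug, 76 mm across, 90 mm high.
- driver: Bystander: screwdriver lying on the table at the right.
Mind the look-alikes: they are no part of the job. There is more than one size of the gauge; the one meant has the size given above.

How it is judged (in metres and radians):
On the way, in this order (a step that is already met when the one before it is completed fails the run):
1. the rod is in the socket, at least 15 mm below the rim (horizontal distance between gauge and mouth below 0.005 m and z of gauge in the frame of mouth below -0.015 m), for 0.1 s.
2. the tip is on the bottom of the socket (all of step 1 and distance between gauge and plug_c0 below 0.0145 m), for 0.2 s.
At the end, for the whole second after the job is handed in: The gauge stands still in the socket, let go, upright to within 0.12 rad, with its tip within 2 mm of the bottom plate, and the underside of its collar within 2 mm of the rim (all of step 2 and z of collar_foot in the frame of mouth between -0.002 and 0.002 m and angle between gauge's own z axis and vertical below 0.12 rad and linear speed of gauge below 0.01 m/s); the robot touches nothing.
It fails at once if the tip presses on the bottom plate with more than 25 N (contact force between gauge and plug_c0 above 25 N).
It fails at once if a bystander is moved by more than 25 mm (distance of any of tape, pot, pedal_a, pedal_b, mug, driver, dowel from where it was at the start of the episode above 0.025 m).
It also fails if it takes over 58 s, if anything falls off the work surface, if the arm or the gripper's body presses on something with over 40 N, if the wrist force passes 120 N, or if a joint passes its speed limit or range.

## Working session

There is one attempt and no reset: what is moved stays moved. The work goes in short steps, Python scripts to look and compute and a shell command to move; the robot and the scene stay as the last step left them, time stands still between calls to the robot, and variables do not carry over. Pictures are saved under pics/ and viewed, at most 10 in all, crops included, and the job is handed in when it is done.

```bash
mkdir -p pics; ls; python3 - <<'E'
from station import *
import cv2
for n in("scene","top"):
    cv2.imwrite(f"pics/{n}0.png",cv2.cvtColor(grab_frame(n),cv2.COLOR_RGB2BGR)); print(n,camera_params(n))
print(read_state(),pinch_z)
E
```

```text
pics
scene {'fovy': 48.4378939530764, 'cx': 277.6599610666766, 'cy': 210.83934647408938, 'R': array([[-0.49726522,  0.86753231, -0.01072364],
       [ 0.58070483,  0.32362307, -0.74702745],
       [-0.64460003, -0.37769804, -0.6647067 ]]), 't': array([ 386.8291311 , -264.20437549, 1500.45423443])}
top {'fovy': 51.9030941980767, 'cx': 284.8761667951298, 'cy': 208.82583807256768, 'R': array([[ 0.00688478, -0.99997296,  0.00258501],
       [-0.98979337, -0.00718263, -0.1423288 ],
       [ 0.14234352, -0.00157873, -0.98981606]]), 't': array([ -88.84435584,  622.59921685, 1023.02339379])}
{'clock': 0.1, 'joint_positions': array([ 1.10492397e+00,  3.59433335e-01,  1.51130287e+00, -7.72051553e-06,
        1.27250335e+00, -1.15132734e-01]), 'qd': array([ 9.13388253e-05, -1.25717451e-03, -3.74706177e-03,  9.69188783e-04,
       -1.15157203e-04,  9.88029535e-04]), 'joint_efforts': array([-3.53219266e-04, -5.16361034e+01, -2.71405578e+01,  6.76370412e-02,
        2.77950283e-02,  6.07000317e-08]), 'tcp_pos': array([205.90624934, 562.90891206, 221.90155882]), 'tcp_rot': array([-2.32329496e-04,  1.74471111e-01,  9.84661949e-01, -7.90003805e-04]), 'ft_force': array([0.08778925, 0.0689868 , 0.38050205]), 'wrist_torque': array([-0.04054043,  0.05199863,  0.00105222]), 'grasp_force': 0.0, 'opening': 87.88734336606797} 18.700000000000003
```

View pics/scene0.png

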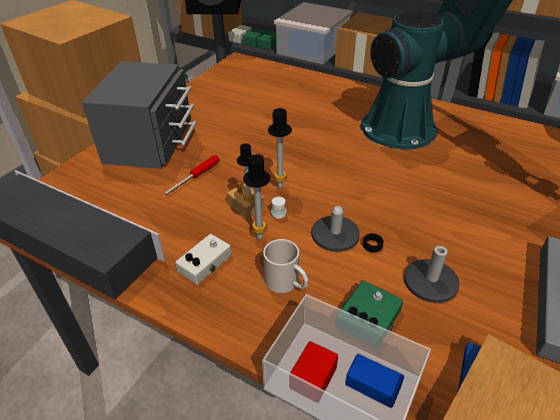

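View pics/top0.png

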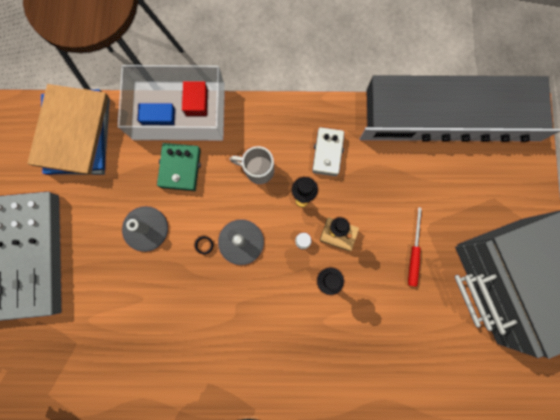

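The pictures show the target gauge in the block (scene ~246,170; top ~340,228), with two look-alike gauges standing free. The open socket is at scene ~440,252 and top ~133,225, and the closed stub is at scene 337,212. I'll take close crops of the gauge and the socket next.

```bash
python3 - <<'E'
import cv2,numpy as np
s=cv2.imread("pics/scene0.png");t=cv2.imread("pics/top0.png")
def c(i,x,y): return cv2.resize(i[y:y+70,x:x+90],(400,300),interpolation=cv2.INTER_CUBIC)  # ~4.44x, 4.286
cv2.imwrite("pics/crop1.png",np.vstack([np.hstack([c(s,205,140),c(s,395,235)]),np.hstack([c(t,300,200),c(t,95,195)])]))
E
```

```text
(no output)
```

View pics/crop1.png

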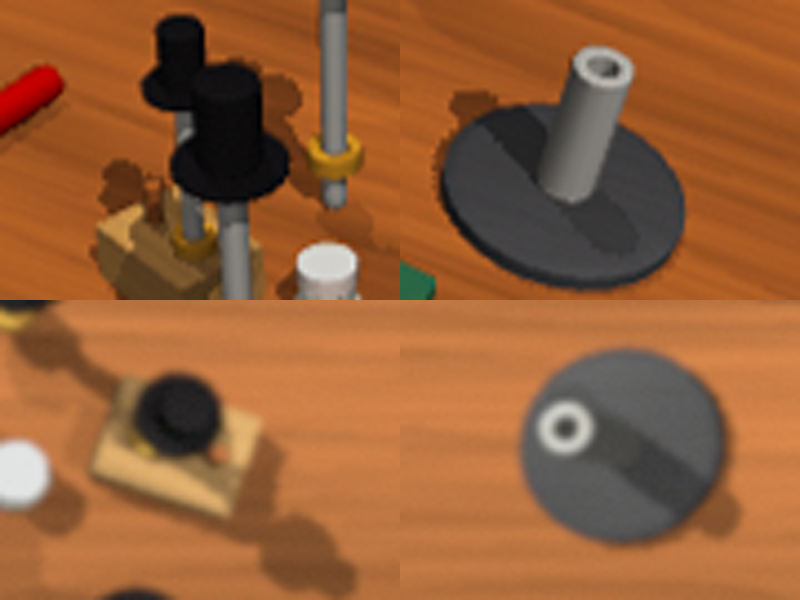

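The gauge's grip top is at scene (246,146) and top (343,225), with its guard circle at top (340,227). The socket rim centre is at scene (441,250.6) and top (132.4,224.9).

```bash
cat > h.py <<'E'
import numpy as np
from station import *
def ray(n,uv):
    p=camera_params(n);f=210/np.tan(np.radians(p["fovy"]/2));R=np.array(p["R"]);t=np.array(p["t"])
    d=R.T@np.array([(uv[0]-p["cx"])/f,(uv[1]-p["cy"])/f,1]);return -R.T@t,d/np.linalg.norm(d)
def tri(us,ut):
    A=[];b=[]
    (c1,d1),(c2,d2)=ray("scene",us),ray("top",ut)
    M=[np.eye(3)-np.outer(d,d) for d in(d1,d2)]
    X=np.linalg.solve(M[0]+M[1],M[0]@c1+M[1]@c2)
    return X,[np.linalg.norm(m@(X-c)) for m,c in zip(M,(c1,c2))]
def plane(n,uv,z):
    c,d=ray(n,uv);return c+d*(z-c[2])/d[2]
def px(n,X):
    p=camera_params(n);f=210/np.tan(np.radians(p["fovy"]/2));q=np.array(p["R"])@X+p["t"];return q[:2]/q[2]*f+[p["cx"],p["cy"]]
E
python3 - <<'E'
from h import *
print("grip",tri((246,145.8),(343.2,225.2)),plane("top",(343.2,225.2),197),plane("top",(340,226.8),159))
print("rim",tri((441.1,250.6),(132.35,224.9)),plane("top",(132.35,224.9),100),plane("scene",(441.1,250.6),100))
for n,uv in(("white pot",(304,241)),("g2",(305,187)),("g3",(331,280)),("stub",(238,240))): print(n,plane("top",uv,45 if 'p' in n else 200 if 'g' in n else 88))
for uv in((93+0,0),):pass
cs=[(120,75),(263,122),(230,218),(93,172)]
for u,v in cs: print(plane("top",(300+u/4.444,200+v/4.286),40))
E
```

```text
grip (array([ 566.21985743, -205.39481196,  199.36149403]), [np.float64(1.7936863109991634), np.float64(1.79368631099931)]) [ 567.34111205 -207.31838661  197.        ] [ 567.80063597 -205.484397    159.        ]
rim (array([574.50348457, 271.31055477, 100.84576189]), [np.float64(0.818442605896304), np.float64(0.8184426058963455)]) [574.83315865 270.78887456 100.        ] [573.10370789 271.98015091 100.        ]
white pot [ 543.94319329 -131.79427771   45.        ]
g2 [ 648.0676987  -126.65977883  200.        ]
g3 [ 453.27191424 -180.33319307  200.        ]
stub [542.23626713  25.17420929  88.        ]
[ 602.91935922 -189.01586296   40.        ]
[ 576.20202925 -268.33007842   40.        ]
[ 520.94029957 -249.1429117    40.        ]
[ 546.71924764 -173.67211593   40.        ]
```

```bash
python3 -m creep '{"dp":[[0,0,-20],[0,0,-20],[0,0,-20],[0,0,-20],[0,0,-10]],"delta_rot":[[0,0,-7],[0,0,-7],[0,0,-7],[0,0,-7],[0,0,-7]],"gripper":[100,100,100,100,100]}'; python3 - <<'E'
from h import *
from scipy.spatial.transform import Rotation as Ro
print(tri((257,160),(305,187)),tri((280,113),(331,280)))
s=read_state();q=s["tcp_rot"];R=Ro.from_quat([*q[1:],q[0]]);print(R.as_matrix().round(3),s["tcp_pos"])
print(R.inv().apply(np.array([567,-206,290])-s["tcp_pos"]))
E
```

```text
clock: 0.6
tcp_pos: [206.4, 563.9, 314.1]
tcp_rot: [0.0, -0.132, 0.991, 0.001]
ft_force: [-0.5, -0.3, 0.1]
opening: 88.0
grasp_force: 0.0
(array([ 641.53883529, -125.11077278,  233.51857467]), [np.float64(0.0946055969234252), np.float64(0.09460559692349893)]) (array([ 453.97301817, -176.36061716,  236.29236837]), [np.float64(0.0491187893743793), np.float64(0.04911878937430926)])
[[-0.965 -0.262  0.001]
 [-0.262  0.965  0.001]
 [-0.001  0.001 -1.   ]] [206.37362797 563.86691691 314.13758642]
[-146.2721784  -837.49058584   23.30325067]
```

```bash
python3 -m creep '{"dp":[[-8,-46,0],[-8,-46,0],[-8,-46,0],[-8,-46,0],[-8,-46,0]],"delta_rot":[[0,0,0],[0,0,0],[0,0,0],[0,0,0],[0,0,0]],"gripper":[100,100,100,100,100]}'; python3 -m creep '{"dp":[[-8,-46,0],[-8,-46,0],[-8,-46,0],[-8,-46,0],[-8,-46,0]],"delta_rot":[[0,0,0],[0,0,0],[0,0,0],[0,0,0],[0,0,0]],"gripper":[100,100,100,100,100]}'; python3 -m creep '{"dp":[[-8,-46,0],[-8,-46,0],[-8,-46,0],[-8,-46,0],[-8,-46,0]],"delta_rot":[[0,0,0],[0,0,0],[0,0,0],[0,0,0],[0,0,0]],"gripper":[100,100,100,100,100]}'; cat >> h.py <<'E'
from scipy.spatial.transform import Rotation as Ro
def go(T):
    s=read_state();q=s["tcp_rot"];R=Ro.from_quat([*q[1:],q[0]])
    print("clock",s["clock"],"tcp",s["tcp_pos"].round(1),"rotvec z tilt",R.as_matrix()[:,2].round(4),"F",s["ft_force"].round(2),"delta tool",R.inv().apply(np.array(T)-s["tcp_pos"]).round(1))
E
python3 -c "
from h import *
go([567,-206,300])"
```

```text
clock: 1.1
tcp_pos: [304.1, 349.6, 312.3]
tcp_rot: [-0.0, -0.13, 0.992, -0.0]
ft_force: [0.2, -0.1, -0.2]
opening: 87.7
grasp_force: 0.0
clock: 1.6
tcp_pos: [401.9, 137.6, 312.6]
tcp_rot: [-0.0, -0.13, 0.992, -0.0]
ft_force: [1.3, 0.7, 0.5]
opening: 87.9
grasp_force: 0.0
clock: 2.1
tcp_pos: [499.7, -74.4, 312.4]
tcp_rot: [-0.0, -0.129, 0.992, 0.0]
ft_force: [0.2, -0.1, -0.5]
opening: 88.0
grasp_force: 0.0
clock 2.1 tcp [499.7 -74.4 312.4] rotvec z tilt [-5.e-04  2.e-04 -1.e+00] F [ 0.18 -0.07 -0.52] delta tool [ -31.2 -144.5   12.4]
```

```bash
python3 -m creep '{"dp":[[-8,-45,0],[-8,-45,0],[-6,-30,0],[-2,-10,0],[0,0,0]],"delta_rot":[[0,0,0],[0,0,0],[0,0,0],[0,0,0],[0,0,0]],"gripper":[100,100,100,100,100]}';python3 -m creep '{"dp":[[0,0,0],[0,0,0]],"delta_rot":[[0,0,0],[0,0,0]],"gripper":[100,100]}'; python3 - <<'E'
from h import *
import cv2
go([567,-206,166])
s=cv2.cvtColor(grab_frame("scene"),cv2.COLOR_RGB2BGR);t=cv2.cvtColor(grab_frame("top"),cv2.COLOR_RGB2BGR)
c=lambda i,x,y:cv2.resize(i[y:y+150,x:x+100],(400,600),interpolation=cv2.INTER_CUBIC)
cv2.imwrite("pics/c2.png",np.hstack([c(s,205,70),c(t,290,150)]))
print(px("scene",read_state()["tcp_pos"]),px("top",read_state()["tcp_pos"]))
E
```

```text
clock: 2.6
tcp_pos: [556.2, -192.7, 311.9]
tcp_rot: [-0.001, -0.129, 0.992, 0.0]
ft_force: [-0.5, -0.8, 0.5]
opening: 87.8
grasp_force: 0.0
clock: 2.8
tcp_pos: [555.5, -190.3, 312.8]
tcp_rot: [-0.0, -0.13, 0.991, 0.0]
ft_force: [0.3, -0.0, -0.2]
opening: 87.7
grasp_force: 0.0
clock 2.8 tcp [ 555.5 -190.3  312.8] rotvec z tilt [-5.e-04  5.e-04 -1.e+00] F [ 0.35 -0.02 -0.24] delta tool [ -7.1 -18.2 146.8]
[250.6461757  100.89469025] [342.76555234 224.77489053]
```

View pics/c2.png

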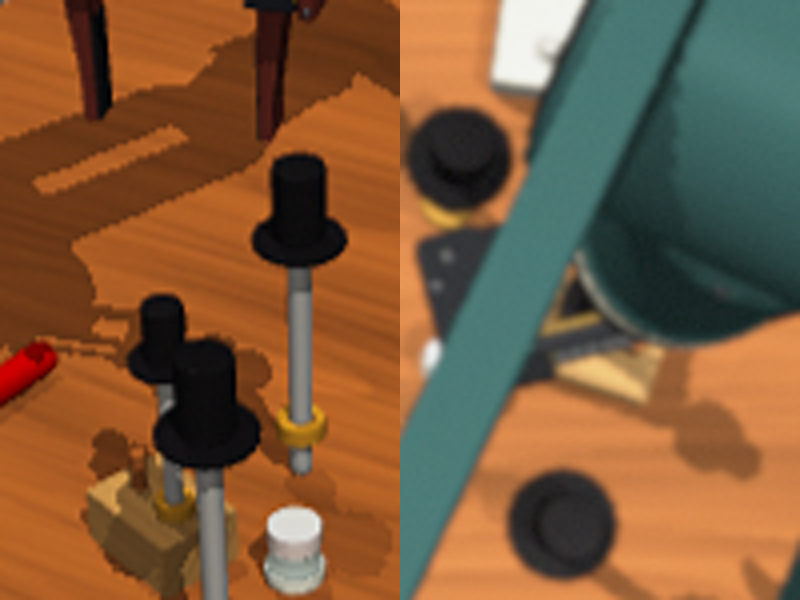

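The fingertips straddle (250,102) in the scene view, which matches the TCP projection, and the grip top is still at (246,146). I'll correct the offset, go down and grip.

```bash
python3 -m creep '{"dp":[[-3,-9,0],[-4,-9,0],[0,0,30],[0,0,35],[0,0,30]],"delta_rot":[[0,0,0],[0,0,0],[0,0,0],[0,0,0],[0,0,0]],"gripper":[100,100,100,100,100]}';python3 -m creep '{"dp":[[0,0,25],[0,0,15],[0,0,10],[0,0,0],[0,0,0]],"delta_rot":[[0,0,0],[0,0,0],[0,0,0],[0,0,0],[0,0,0]],"gripper":[100,100,100,100,100]}'; python3 -c "
from h import *
go([567,-206,166])"
```

```text
clock: 3.4
tcp_pos: [568.1, -208.2, 216.4]
tcp_rot: [0.0, -0.13, 0.992, -0.0]
ft_force: [-0.3, 0.1, 0.7]
opening: 88.0
grasp_force: 0.0
clock: 3.9
tcp_pos: [568.2, -208.1, 168.2]
tcp_rot: [0.0, -0.13, 0.992, -0.0]
ft_force: [0.8, -0.2, -0.0]
opening: 87.8
grasp_force: 0.0
clock 3.9 tcp [ 568.2 -208.1  168.2] rotvec z tilt [ 7.e-04 -5.e-04 -1.e+00] F [ 0.77 -0.21 -0.05] delta tool [0.6 2.3 2.2]
```

```bash
python3 -m creep '{"dp":[[0,2,0],[0,0,2],[0,0,0],[0,0,0],[0,0,0]],"delta_rot":[[0,0,0],[0,0,0],[0,0,0],[0,0,0],[0,0,0]],"gripper":[60,40,30,15,10]}' 15;python3 -m creep '{"dp":[[0,0,0],[0,0,0],[0,0,0],[0,0,0],[0,0,0]],"delta_rot":[[0,0,0],[0,0,0],[0,0,0],[0,0,0],[0,0,0]],"gripper":[10,10,10,10,10]}' 30;python3 -m creep '{"dp":[[0,0,0],[0,0,0],[0,0,0],[0,0,0],[0,0,0]],"delta_rot":[[0,0,0],[0,0,0],[0,0,0],[0,0,0],[0,0,0]],"gripper":[10,10,10,10,10]}' 30; python3 -c "
from h import *
go([567,-206,300])"
```

```text
clock: 4.4
tcp_pos: [567.2, -205.7, 165.9]
tcp_rot: [0.0, -0.13, 0.992, -0.0]
ft_force: [-0.2, -0.6, -0.2]
opening: 51.3
grasp_force: 0.0
clock: 4.9
tcp_pos: [567.1, -205.7, 165.7]
tcp_rot: [-0.0, -0.13, 0.992, -0.0]
ft_force: [-0.0, 0.0, -0.6]
opening: 25.4
grasp_force: 30.0
clock: 5.4
tcp_pos: [567.1, -205.7, 165.7]
tcp_rot: [-0.0, -0.13, 0.992, -0.0]
ft_force: [0.6, -0.5, -0.2]
opening: 25.2
grasp_force: 30.0
clock 5.4 tcp [ 567.1 -205.7  165.7] rotvec z tilt [ 0.e+00 -1.e-04 -1.e+00] F [ 0.61 -0.45 -0.15] delta tool [   0.2   -0.3 -134.3]
```

```bash
python3 -m creep '{"dp":[[0,0,-8],[0,0,-20],[0,0,-30],[0,0,-30],[0,0,-30]],"delta_rot":[[0,0,0],[0,0,0],[0,0,0],[0,0,0],[0,0,0]],"gripper":[10,10,10,10,10]}';python3 -m creep '{"dp":[[0,0,-16],[0,0,0],[0,0,0],[0,0,0]],"delta_rot":[[0,0,0],[0,0,0],[0,0,0],[0,0,0]],"gripper":[10,10,10,10]}'; python3 - <<'E'
from h import *
import cv2
go([574.3,271.3,300])
s=cv2.cvtColor(grab_frame("scene"),cv2.COLOR_RGB2BGR)
p=read_state()["tcp_pos"]
for k in(0,-151): print(k,px("scene",p+[0,0,k]))
cv2.imwrite("pics/c3.png",cv2.resize(s[60:210,180:330],(600,600),interpolation=cv2.INTER_CUBIC))
E
```

```text
clock: 5.9
tcp_pos: [566.7, -205.4, 285.0]
tcp_rot: [-0.0, -0.13, 0.992, 0.0]
ft_force: [0.6, -0.8, -2.2]
opening: 25.1
grasp_force: 30.0
clock: 6.3
tcp_pos: [566.1, -205.1, 298.1]
tcp_rot: [-0.001, -0.13, 0.992, 0.001]
ft_force: [0.1, -0.3, -2.2]
opening: 25.5
grasp_force: 30.0
clock 6.3 tcp [ 566.1 -205.1  298.1] rotvec z tilt [-0.0026  0.0012 -1.    ] F [ 0.11 -0.34 -2.24] delta tool [-130.4  458.3   -1.3]
0 [242.77132046 107.58831138]
-151 [246.58905123 164.10020685]
```

View pics/c3.png

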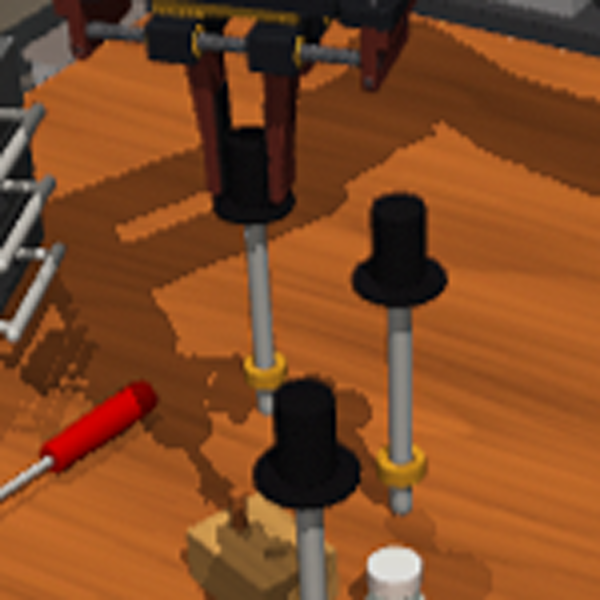

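The gauge is held upright with its collar still in place. Its tip shows at scene (246,163), against a predicted (246.6,164). Next I'll carry it to the socket.

```bash
python3 -m creep '{"dp":[[-4,14,0],[-8,28,0],[-11,38,0],[-11,38,0],[-11,38,0]],"delta_rot":[[0,0,0],[0,0,0],[0,0,0],[0,0,0],[0,0,0]],"gripper":[10,10,10,10,10]}';python3 -m creep '{"dp":[[-11,38,0],[-11,38,0],[-11,38,0],[-11,38,0],[-11,38,0]],"delta_rot":[[0,0,0],[0,0,0],[0,0,0],[0,0,0],[0,0,0]],"gripper":[10,10,10,10,10]}'; python3 -m creep '{"dp":[[-11,38,0],[-11,38,0],[-11,38,0],[-8,28,0],[0,4,0]],"delta_rot":[[0,0,0],[0,0,0],[0,0,0],[0,0,0],[0,0,0]],"gripper":[10,10,10,10,10]}';python3 -m creep '{"dp":[[0,0,0],[0,0,0],[0,0,0],[0,0,0]],"delta_rot":[[0,0,0],[0,0,0],[0,0,0],[0,0,0]],"gripper":[10,10,10,10]}'; python3 -c "
from h import *
go([574.3,271.3,270])"
```

```text
clock: 6.85
tcp_pos: [569.7, -40.9, 298.9]
tcp_rot: [-0.001, -0.129, 0.992, 0.0]
ft_force: [0.2, -0.1, -1.2]
opening: 25.7
grasp_force: 30.0
clock: 7.35
tcp_pos: [573.6, 157.0, 299.0]
tcp_rot: [-0.001, -0.13, 0.992, 0.0]
ft_force: [0.3, -0.6, -2.0]
opening: 25.7
grasp_force: 30.0
clock: 7.85
tcp_pos: [575.4, 310.4, 298.5]
tcp_rot: [-0.001, -0.132, 0.991, 0.001]
ft_force: [0.2, -0.4, -2.8]
opening: 25.4
grasp_force: 30.0
clock: 8.25
tcp_pos: [577.0, 305.0, 299.7]
tcp_rot: [-0.0, -0.129, 0.992, -0.0]
ft_force: [0.5, -0.2, -1.9]
opening: 25.3
grasp_force: 30.0
clock 8.25 tcp [577.  305.  299.7] rotvec z tilt [-0.e+00 -3.e-04 -1.e+00] F [ 0.5  -0.19 -1.93] delta tool [ 11.2 -31.9  29.7]
```

```bash
python3 -m creep '{"dp":[[6,-16,0],[5,-16,0],[0,0,18],[0,0,18],[0,0,0]],"delta_rot":[[0,0,0],[0,0,0],[0,0,0],[0,0,0],[0,0,0]],"gripper":[10,10,10,10,10]}';python3 -m creep '{"dp":[[0,0,0],[0,0,0],[0,0,0]],"delta_rot":[[0,0,0],[0,0,0],[0,0,0]],"gripper":[10,10,10]}'; python3 - <<'E'
from h import *
import cv2
go([574.3,271.3,263])
s=cv2.cvtColor(grab_frame("scene"),cv2.COLOR_RGB2BGR);t=cv2.cvtColor(grab_frame("top"),cv2.COLOR_RGB2BGR)
p=read_state()["tcp_pos"]
for n in("scene","top"): print(px(n,p+[0,0,-151]),px(n,p+[0,0,-7]))
c=lambda i,x,y:cv2.resize(i[y:y+100,x:x+66],(396,600),interpolation=cv2.INTER_CUBIC)
cv2.imwrite("pics/c4.png",np.hstack([c(s,408,185),c(t,100,180)]))
E
```

```text
clock: 8.75
tcp_pos: [572.8, 269.8, 261.3]
tcp_rot: [-0.002, -0.129, 0.992, -0.001]
ft_force: [-0.7, -0.9, -2.7]
opening: 25.6
grasp_force: 30.0
clock: 9.05
tcp_pos: [575.1, 272.4, 264.8]
tcp_rot: [0.001, -0.13, 0.992, 0.0]
ft_force: [1.3, 0.2, -1.8]
opening: 25.6
grasp_force: 30.0
clock 9.05 tcp [575.1 272.4 264.8] rotvec z tilt [ 1.8e-03  5.0e-04 -1.0e+00] F [ 1.32  0.15 -1.79] delta tool [ 1.  -0.8  1.8]
[442.59195356 246.66099398] [460.19510662 191.9889948 ]
[129.57248238 224.28626609] [103.7059952  216.47065584]
```

View pics/c4.png

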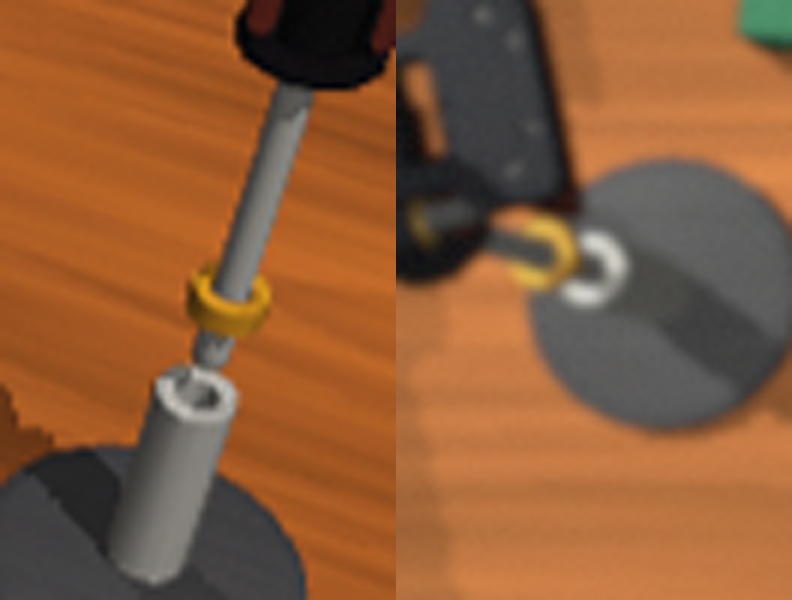

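The rod tip is at scene (443,246), where the robot pose predicts it, and the rim centre is at (441,251). I'll make a small correction of 1 mm and then lower the rod into the mouth.

```bash
python3 -m creep '{"dp":[[1,-0.8,0],[0,0,3],[0,0,3],[0,0,3],[0,0,0]],"delta_rot":[[0,0,0],[0,0,0],[0,0,0],[0,0,0],[0,0,0]],"gripper":[10,10,10,10,10]}';python3 -m creep '{"dp":[[0,0,3],[0,0,2],[0,0,2],[0,0,2],[0,0,0]],"delta_rot":[[0,0,0],[0,0,0],[0,0,0],[0,0,0],[0,0,0]],"gripper":[10,10,10,10,10]}';python3 -m creep '{"dp":[[0,0,2],[0,0,2],[0,0,2],[0,0,0]],"delta_rot":[[0,0,0],[0,0,0],[0,0,0],[0,0,0]],"gripper":[10,10,10,10]}'; python3 -c "
from h import *
go([574.3,271.3,263])"
```

```text
clock: 9.65
tcp_pos: [573.2, 271.2, 253.8]
tcp_rot: [-0.001, -0.13, 0.992, -0.0]
ft_force: [-0.2, -0.1, -1.5]
opening: 25.4
grasp_force: 30.0
clock: 10.15
tcp_pos: [573.6, 271.3, 245.3]
tcp_rot: [-0.0, -0.13, 0.992, -0.0]
ft_force: [0.4, -0.1, -2.1]
opening: 25.4
grasp_force: 30.0
clock: 10.55
tcp_pos: [573.6, 271.3, 239.3]
tcp_rot: [-0.0, -0.13, 0.992, -0.0]
ft_force: [0.6, 0.0, -1.9]
opening: 25.5
grasp_force: 30.0
clock 10.55 tcp [573.6 271.3 239.3] rotvec z tilt [-3.e-04 -1.e-04 -1.e+00] F [ 0.56  0.02 -1.95] delta tool [ -0.7  -0.2 -23.7]
```

```bash
python3 -m creep '{"dp":[[0,0,2],[0,0,2],[0,0,2],[0,0,1],[0,0,1]],"delta_rot":[[0,0,0],[0,0,0],[0,0,0],[0,0,0],[0,0,0]],"gripper":[10,10,10,10,10]}';python3 -m creep '{"dp":[[0,0,1],[0,0,1],[0,0,1],[0,0,1],[0,0,1]],"delta_rot":[[0,0,0],[0,0,0],[0,0,0],[0,0,0],[0,0,0]],"gripper":[10,10,10,10,10]}';python3 -m creep '{"dp":[[0,0,1],[0,0,1],[0,0,1],[0,0,1],[0,0,1]],"delta_rot":[[0,0,0],[0,0,0],[0,0,0],[0,0,0],[0,0,0]],"gripper":[10,10,10,10,10]}'
```

```text
clock: 11.05
tcp_pos: [573.7, 271.3, 231.5]
tcp_rot: [-0.0, -0.13, 0.992, -0.0]
ft_force: [0.3, 0.7, -2.1]
opening: 25.5
grasp_force: 30.0
clock: 11.55
tcp_pos: [573.7, 271.3, 226.6]
tcp_rot: [0.0, -0.13, 0.992, -0.0]
ft_force: [-0.3, 0.5, -2.1]
opening: 25.4
grasp_force: 30.0
clock: 12.05
tcp_pos: [574.0, 271.4, 222.0]
tcp_rot: [0.0, -0.13, 0.992, 0.0]
ft_force: [-0.1, 0.6, 3.8]
opening: 25.6
grasp_force: 30.0
```

```bash
python3 -m creep '{"dp":[[0,0,1.5],[0,0,1.5],[0,0,1.5],[0,0,1.5],[0,0,1.5]],"delta_rot":[[0,0,0],[0,0,0],[0,0,0],[0,0,0],[0,0,0]],"gripper":[10,10,10,10,10]}';python3 -m creep '{"dp":[[0,0,1.5],[0,0,1.5],[0,0,1.5],[0,0,1.5],[0,0,1]],"delta_rot":[[0,0,0],[0,0,0],[0,0,0],[0,0,0],[0,0,0]],"gripper":[10,10,10,10,10]}';python3 -m creep '{"dp":[[0,0,0.5],[0,0,0.5],[0,0,0.5],[0,0,0],[0,0,0]],"delta_rot":[[0,0,0],[0,0,0],[0,0,0],[0,0,0],[0,0,0]],"gripper":[10,10,10,10,10]}'
cat > chk.py <<'E'
from station import read_state
import sys
s=read_state();f=s["ft_force"][2];print(round(s["clock"],2),round(s["tcp_pos"][2],2),s["ft_force"].round(1))
sys.exit(f>float(sys.argv[1]))
E
```

```text
clock: 12.55
tcp_pos: [573.8, 271.3, 214.0]
tcp_rot: [0.0, -0.13, 0.992, -0.0]
ft_force: [1.8, 0.5, 3.8]
opening: 25.5
grasp_force: 30.0
clock: 13.05
tcp_pos: [573.7, 271.3, 207.0]
tcp_rot: [0.0, -0.13, 0.992, -0.0]
ft_force: [0.3, 0.2, 3.9]
opening: 25.6
grasp_force: 30.0
clock: 13.55
tcp_pos: [573.7, 271.3, 205.6]
tcp_rot: [-0.0, -0.13, 0.992, -0.0]
ft_force: [0.8, 0.4, 3.2]
opening: 25.6
grasp_force: 30.0
```

```bash
python3 -m creep '{"dp":[[0,0,0.4],[0,0,0.4]],"delta_rot":[[0,0,0],[0,0,0]],"gripper":[10,10]}' >o; python3 chk.py 6 && python3 -m creep '{"dp":[[0,0,0.4],[0,0,0.4]],"delta_rot":[[0,0,0],[0,0,0]],"gripper":[10,10]}' >o; python3 chk.py 6 && python3 -m creep '{"dp":[[0,0,0.4],[0,0,0.4]],"delta_rot":[[0,0,0],[0,0,0]],"gripper":[10,10]}' >o; python3 chk.py 6 && python3 -m creep '{"dp":[[0,0,0.4],[0,0,0.4]],"delta_rot":[[0,0,0],[0,0,0]],"gripper":[10,10]}' >o; python3 chk.py 6 && python3 -m creep '{"dp":[[0,0,0.4],[0,0,0.4]],"delta_rot":[[0,0,0],[0,0,0]],"gripper":[10,10]}' >o; python3 chk.py 6 && python3 -m creep '{"dp":[[0,0,0.4],[0,0,0.4]],"delta_rot":[[0,0,0],[0,0,0]],"gripper":[10,10]}' >o; python3 chk.py 6 && python3 -m creep '{"dp":[[0,0,0.4],[0,0,0.4]],"delta_rot":[[0,0,0],[0,0,0]],"gripper":[10,10]}' >o; python3 chk.py 6 && python3 -m creep '{"dp":[[0,0,0.4],[0,0,0.4]],"delta_rot":[[0,0,0],[0,0,0]],"gripper":[10,10]}' >o; python3 chk.py 6 && python3 -m creep '{"dp":[[0,0,0.4],[0,0,0.4]],"delta_rot":[[0,0,0],[0,0,0]],"gripper":[10,10]}' >o; python3 chk.py 6 && python3 -m creep '{"dp":[[0,0,0.4],[0,0,0.4]],"delta_rot":[[0,0,0],[0,0,0]],"gripper":[10,10]}' >o; python3 chk.py 6
```

```text
13.75 204.87 [1.3 0.5 3.3]
13.75 204.87 [1.3 0.5 3.3]
13.75 204.87 [1.3 0.5 3.3]
13.75 204.87 [1.3 0.5 3.3]
13.75 204.87 [1.3 0.5 3.3]
13.75 204.87 [1.3 0.5 3.3]
13.75 204.87 [1.3 0.5 3.3]
13.75 204.87 [1.3 0.5 3.3]
13.75 204.87 [1.3 0.5 3.3]
13.75 204.87 [1.3 0.5 3.3]False
False
False
False
False
False
False
False
False
False
```

```bash
sed -i 's/sys.exit(f/sys.exit(int(f/; s/argv\[1\]))/argv[1])))/' chk.py; python3 chk.py 6 && python3 -m creep '{"dp":[[0,0,0.4],[0,0,0.4]],"delta_rot":[[0,0,0],[0,0,0]],"gripper":[10,10]}' >o; python3 chk.py 6 && python3 -m creep '{"dp":[[0,0,0.4],[0,0,0.4]],"delta_rot":[[0,0,0],[0,0,0]],"gripper":[10,10]}' >o; python3 chk.py 6 && python3 -m creep '{"dp":[[0,0,0.4],[0,0,0.4]],"delta_rot":[[0,0,0],[0,0,0]],"gripper":[10,10]}' >o; python3 chk.py 6 && python3 -m creep '{"dp":[[0,0,0.4],[0,0,0.4]],"delta_rot":[[0,0,0],[0,0,0]],"gripper":[10,10]}' >o; python3 chk.py 6 && python3 -m creep '{"dp":[[0,0,0.4],[0,0,0.4]],"delta_rot":[[0,0,0],[0,0,0]],"gripper":[10,10]}' >o; python3 chk.py 6 && python3 -m creep '{"dp":[[0,0,0.4],[0,0,0.4]],"delta_rot":[[0,0,0],[0,0,0]],"gripper":[10,10]}' >o; python3 chk.py 6 && python3 -m creep '{"dp":[[0,0,0.4],[0,0,0.4]],"delta_rot":[[0,0,0],[0,0,0]],"gripper":[10,10]}' >o; python3 chk.py 6 && python3 -m creep '{"dp":[[0,0,0.4],[0,0,0.4]],"delta_rot":[[0,0,0],[0,0,0]],"gripper":[10,10]}' >o; python3 chk.py 6 && python3 -m creep '{"dp":[[0,0,0.4],[0,0,0.4]],"delta_rot":[[0,0,0],[0,0,0]],"gripper":[10,10]}' >o; python3 chk.py 6 && python3 -m creep '{"dp":[[0,0,0.4],[0,0,0.4]],"delta_rot":[[0,0,0],[0,0,0]],"gripper":[10,10]}' >o; python3 chk.py 6
```

```text
13.75 204.87 [1.3 0.5 3.3]
13.95 204.04 [ 0.6 -0.5  2.7]
14.15 203.21 [ 1.3 -0.3  4. ]
14.35 202.39 [1.1 0.8 3. ]
14.55 201.63 [0.4 0.  3.2]
14.75 200.8 [0.4 1.2 4.1]
14.95 200.0 [1.5 0.2 3.7]
15.15 199.18 [1.8 1.1 3.5]
15.35 198.41 [1.7 1.  3.6]
15.55 197.6 [1.7 1.2 3.5]
15.75 196.79 [1.3 1.4 4.2]
```

```bash
python3 chk.py 6 && python3 -m creep '{"dp":[[0,0,0.4],[0,0,0.4]],"delta_rot":[[0,0,0],[0,0,0]],"gripper":[10,10]}' >o; python3 chk.py 6 && python3 -m creep '{"dp":[[0,0,0.4],[0,0,0.4]],"delta_rot":[[0,0,0],[0,0,0]],"gripper":[10,10]}' >o; python3 chk.py 6 && python3 -m creep '{"dp":[[0,0,0.4],[0,0,0.4]],"delta_rot":[[0,0,0],[0,0,0]],"gripper":[10,10]}' >o; python3 chk.py 6 && python3 -m creep '{"dp":[[0,0,0.4],[0,0,0.4]],"delta_rot":[[0,0,0],[0,0,0]],"gripper":[10,10]}' >o; python3 chk.py 6 && python3 -m creep '{"dp":[[0,0,0.4],[0,0,0.4]],"delta_rot":[[0,0,0],[0,0,0]],"gripper":[10,10]}' >o; python3 chk.py 6 && python3 -m creep '{"dp":[[0,0,0.4],[0,0,0.4]],"delta_rot":[[0,0,0],[0,0,0]],"gripper":[10,10]}' >o; python3 chk.py 6 && python3 -m creep '{"dp":[[0,0,0.4],[0,0,0.4]],"delta_rot":[[0,0,0],[0,0,0]],"gripper":[10,10]}' >o; python3 chk.py 6 && python3 -m creep '{"dp":[[0,0,0.4],[0,0,0.4]],"delta_rot":[[0,0,0],[0,0,0]],"gripper":[10,10]}' >o; python3 chk.py 6 && python3 -m creep '{"dp":[[0,0,0.4],[0,0,0.4]],"delta_rot":[[0,0,0],[0,0,0]],"gripper":[10,10]}' >o; python3 chk.py 6 && python3 -m creep '{"dp":[[0,0,0.4],[0,0,0.4]],"delta_rot":[[0,0,0],[0,0,0]],"gripper":[10,10]}' >o; python3 chk.py 6 && python3 -m creep '{"dp":[[0,0,0.4],[0,0,0.4]],"delta_rot":[[0,0,0],[0,0,0]],"gripper":[10,10]}' >o; python3 chk.py 6 && python3 -m creep '{"dp":[[0,0,0.4],[0,0,0.4]],"delta_rot":[[0,0,0],[0,0,0]],"gripper":[10,10]}' >o; python3 chk.py 6 && python3 -m creep '{"dp":[[0,0,0.4],[0,0,0.4]],"delta_rot":[[0,0,0],[0,0,0]],"gripper":[10,10]}' >o; python3 chk.py 6 && python3 -m creep '{"dp":[[0,0,0.4],[0,0,0.4]],"delta_rot":[[0,0,0],[0,0,0]],"gripper":[10,10]}' >o; python3 chk.py 6
```

```text
15.75 196.79 [1.3 1.4 4.2]
15.95 196.02 [1.5 0.8 3.2]
16.15 195.2 [-0.5  0.7  3.5]
16.35 194.41 [0.8 0.6 4.7]
16.55 193.6 [0.3 1.5 3.3]
16.75 192.81 [1.4 0.2 2.9]
16.95 192.03 [1.3 0.6 3.9]
17.15 191.21 [1.3 1.9 3.7]
17.35 190.39 [1.2 0.4 3.8]
17.55 189.61 [-0.2  1.7  3.2]
17.75 188.84 [0.7 1.7 4.7]
17.95 188.0 [1.1 0.4 3.9]
18.15 187.23 [1.  1.6 4. ]
18.35 186.4 [0.5 1.8 4.6]
18.55 185.61 [1.5 0.3 4.1]
```

```bash
python3 chk.py 6 && python3 -m creep '{"dp":[[0,0,0.4],[0,0,0.4]],"delta_rot":[[0,0,0],[0,0,0]],"gripper":[10,10]}' >o; python3 chk.py 6 && python3 -m creep '{"dp":[[0,0,0.4],[0,0,0.4]],"delta_rot":[[0,0,0],[0,0,0]],"gripper":[10,10]}' >o; python3 chk.py 6 && python3 -m creep '{"dp":[[0,0,0.4],[0,0,0.4]],"delta_rot":[[0,0,0],[0,0,0]],"gripper":[10,10]}' >o; python3 chk.py 6 && python3 -m creep '{"dp":[[0,0,0.4],[0,0,0.4]],"delta_rot":[[0,0,0],[0,0,0]],"gripper":[10,10]}' >o; python3 chk.py 6 && python3 -m creep '{"dp":[[0,0,0.4],[0,0,0.4]],"delta_rot":[[0,0,0],[0,0,0]],"gripper":[10,10]}' >o; python3 chk.py 6 && python3 -m creep '{"dp":[[0,0,0.4],[0,0,0.4]],"delta_rot":[[0,0,0],[0,0,0]],"gripper":[10,10]}' >o; python3 chk.py 6 && python3 -m creep '{"dp":[[0,0,0.4],[0,0,0.4]],"delta_rot":[[0,0,0],[0,0,0]],"gripper":[10,10]}' >o; python3 chk.py 6 && python3 -m creep '{"dp":[[0,0,0.4],[0,0,0.4]],"delta_rot":[[0,0,0],[0,0,0]],"gripper":[10,10]}' >o; python3 chk.py 6 && python3 -m creep '{"dp":[[0,0,0.4],[0,0,0.4]],"delta_rot":[[0,0,0],[0,0,0]],"gripper":[10,10]}' >o; python3 chk.py 6 && python3 -m creep '{"dp":[[0,0,0.4],[0,0,0.4]],"delta_rot":[[0,0,0],[0,0,0]],"gripper":[10,10]}' >o; python3 chk.py 6 && python3 -m creep '{"dp":[[0,0,0.4],[0,0,0.4]],"delta_rot":[[0,0,0],[0,0,0]],"gripper":[10,10]}' >o; python3 chk.py 6 && python3 -m creep '{"dp":[[0,0,0.4],[0,0,0.4]],"delta_rot":[[0,0,0],[0,0,0]],"gripper":[10,10]}' >o; python3 chk.py 6 && python3 -m creep '{"dp":[[0,0,0.4],[0,0,0.4]],"delta_rot":[[0,0,0],[0,0,0]],"gripper":[10,10]}' >o; python3 chk.py 6 && python3 -m creep '{"dp":[[0,0,0.4],[0,0,0.4]],"delta_rot":[[0,0,0],[0,0,0]],"gripper":[10,10]}' >o; python3 chk.py 6
```

```text
18.55 185.61 [1.5 0.3 4.1]
18.75 184.8 [2.6 1.7 2.9]
18.95 184.02 [1.7 0.4 3.6]
19.15 183.23 [1.7 0.8 3.5]
19.35 182.41 [1.6 1.7 2.8]
19.55 182.0 [0.5 0.9 8.5]
19.55 182.0 [0.5 0.9 8.5]
19.55 182.0 [0.5 0.9 8.5]
19.55 182.0 [0.5 0.9 8.5]
19.55 182.0 [0.5 0.9 8.5]
19.55 182.0 [0.5 0.9 8.5]
19.55 182.0 [0.5 0.9 8.5]
19.55 182.0 [0.5 0.9 8.5]
19.55 182.0 [0.5 0.9 8.5]
19.55 182.0 [0.5 0.9 8.5]
```

The force jumped to 8.5 N at TCP z = 182.0, which means the bottom is reached (about 69 mm deep). I'll hold briefly, then let go.

```bash
python3 -m creep '{"dp":[[0,0,0],[0,0,0],[0,0,0],[0,0,0]],"delta_rot":[[0,0,0],[0,0,0],[0,0,0],[0,0,0]],"gripper":[10,10,10,10]}'; python3 -m creep '{"dp":[[0,0,0],[0,0,0],[0,0,0],[0,0,0],[0,0,0]],"delta_rot":[[0,0,0],[0,0,0],[0,0,0],[0,0,0],[0,0,0]],"gripper":[33,40,60,80,100]}';python3 -m creep '{"dp":[[0,0,0],[0,0,0],[0,0,0],[0,0,0],[0,0,0]],"delta_rot":[[0,0,0],[0,0,0],[0,0,0],[0,0,0],[0,0,0]],"gripper":[100,100,100,100,100]}'
```

```text
clock: 19.95
tcp_pos: [573.7, 271.3, 182.0]
tcp_rot: [0.0, -0.13, 0.992, -0.0]
ft_force: [1.4, 0.9, 6.3]
opening: 25.6
grasp_force: 30.0
clock: 20.45
tcp_pos: [573.4, 271.2, 181.3]
tcp_rot: [-0.0, -0.13, 0.992, -0.0]
ft_force: [0.9, 0.6, 0.4]
opening: 55.5
grasp_force: 0.0
clock: 20.95
tcp_pos: [573.6, 271.3, 181.6]
tcp_rot: [-0.0, -0.13, 0.992, -0.0]
ft_force: [0.5, 0.3, -0.6]
opening: 87.8
grasp_force: 0.0
```

```bash
python3 -m creep '{"dp":[[0,0,-15],[0,0,-25],[0,0,-30],[0,0,-30],[0,0,-20]],"delta_rot":[[0,0,0],[0,0,0],[0,0,0],[0,0,0],[0,0,0]],"gripper":[100,100,100,100,100]}'; python3 -m creep '{"dp":[[0,0,0],[0,0,0],[0,0,0],[0,0,0]],"delta_rot":[[0,0,0],[0,0,0],[0,0,0],[0,0,0]],"gripper":[100,100,100,100]}'; python3 - <<'E'
from h import *
import cv2
s=cv2.cvtColor(grab_frame("scene"),cv2.COLOR_RGB2BGR)
print(px("scene",np.array([573.7,271.3,213])),px("scene",np.array([573.7,271.3,100])))
cv2.imwrite("pics/c5.png",cv2.resize(s[170:290,390:490],(500,600),interpolation=cv2.INTER_CUBIC))
E
```

```text
clock: 21.45
tcp_pos: [574.3, 271.6, 304.1]
tcp_rot: [0.001, -0.13, 0.992, 0.0]
ft_force: [0.3, 0.0, -0.2]
opening: 87.7
grasp_force: 0.0
clock: 21.85
tcp_pos: [572.8, 271.0, 299.8]
tcp_rot: [-0.002, -0.13, 0.992, -0.0]
ft_force: [0.3, 0.0, 0.0]
opening: 87.9
grasp_force: 0.0
[453.86511878 209.5903539 ] [440.69128238 250.66651312]
```

View pics/c5.png

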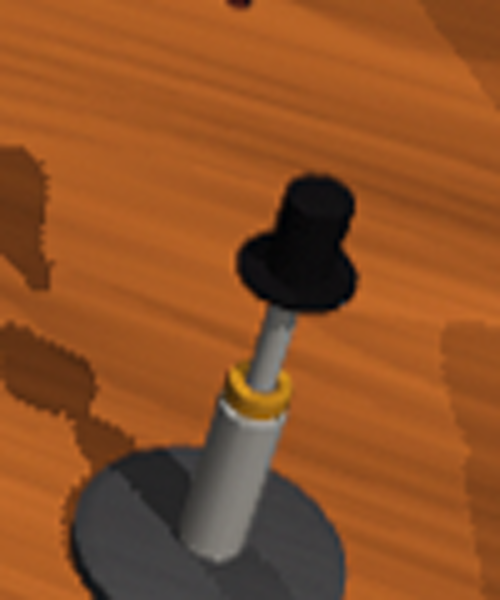

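The gauge stands upright in the socket with its grip top at about (454,208), close to the predicted (454,210). The collar is lying on the rim and the gripper is clear.

```bash
python3 -c "
from station import *
print(job_done())"
```

```text
the job is handed in; nothing more can be done
None
```

The job is handed in: the socket is about 69 mm deep, and the gauge stands in it let go, tip on the bottom (felt as a step of about 5 N, well under 25 N) and collar on the rim.

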